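# Tighten the loose wheel on the bevel polisher

## Task

The cork wheel on the inclined bevel polisher is loose: tighten its blue wing nut clockwise all the way to its stop. The wheel spins along with the nut unless you press it down onto the brake shoes under it while you turn, firmly but without crushing the shoes, and one twist of the hand is not enough. Finish with the nut let go and the wheel standing free and still, and leave the other things on the bench where they are.

Things in the scene. Friction and masses are not known exactly. Their poses are not given: they have to be found in the camera images.
- nut_grip (a point): Middle of the grip of the blue wing nut on the cork wheel: a bar 46 mm long (point x), 16 thick (point y), 36 tall; the point is on the spindle axis, 14 mm below the bar's top, 22 above its foot; below that a collar, radius 17, 8 mm tall, on the wheel. Its z is the spindle axis, out of the machine, leaning 30 degrees from vertical roughly towards the robot. Grip the 16 mm, tool along the spindle.
- nut (a joint): How far the wing nut is screwed on relative to the wheel, rad: grows clockwise seen from above, hard stop (fully tight) at 2.5, starts at 0 to 0.5. Its thread drags with about 0.1 N m, far more than the wheel's bearing, so turning the nut alone only spins the wheel. It stays where it is left.
- wheel_top (a point): Centre of the upper face of the cork wheel (radius 75 mm, 20 mm thick), z along the spindle; turns with the wheel. The wheel turns freely without end.
- press (a joint): How far wheel and nut are pressed down along the spindle, m: 0 at rest, at most 0.024. A light spring (2.5 N at first, then 200 N/m) lifts them. Three rubber brake shoes begin 2 to 12 mm below the wheel, different each time and hidden: feel for them. 12 to 18 N of push along the spindle in all brakes the wheel enough to turn the nut.
- wheel: The cork wheel with the nut it carries; origin on the spindle axis 34 mm below the wheel's lower face, z along the spindle.
- polisher: The polisher's green base, 200 x 220 x 26 mm, fixed; origin at the centre of its underside, front faces -x. At its +y side a 14 mm high steel deck reaches to 193 mm from the origin.
- bevel: Clear glass bevel 60 x 30 x 6 mm lying on the polisher's deck; bystander.
- paste: Jar of polishing paste, 40 mm across and 40 mm tall, standing on the deck; bystander.
- cleaner: Pale cleaner bottle with a red cap and yellow label, 66 mm across, 190 mm tall; bystander.
- flux: Flux jar 56 mm across, 60 mm tall; bystander.
- pliers: Pliers with blue handles, 145 mm long, lying; bystander.
- spare: Spare cork wheel, 150 mm across, 20 mm thick, lying on the bench; bystander.
- shoe (a joint): How far the wheel has pushed the three brake shoes down against their own stiff spring, m: 0 untouched, 5000 N/m (all three together). They are crushed beyond 0.008 (40 N).

How it is judged (in metres and radians):
On the way, in this order (a step that is already met when the one before it is completed fails the run):
1. the wheel is pressed down onto its brake shoes (value of joint shoe above 0.0005 m), for 0.2 s.
2. the wing nut is screwed on to its stop (value of joint nut above 2.35 rad), for 0.1 s.
At the end, for the whole second after the job is handed in: The wing nut is within 0.15 rad of its stop (joint nut above 2.35), the wheel has risen to within 1.5 mm of its free height and is still (under 0.2 rad/s), and nothing holds it (value of joint nut above 2.35 rad and value of joint press below 0.0015 m and angular speed of wheel below 0.2 rad/s and contact force between wheel and the fingers below 0.05 N); the robot touches nothing.
It fails at once if a thing lying about on the bench or on the polisher's deck is shifted by more than 25 mm (distance of any of bevel, paste, cleaner, flux, pliers, spare from where it was at the start of the episode above 0.025 m).
It fails at once if the brake shoes are crushed (pushed down more than 8 mm, 40 N) (value of joint shoe above 0.008 m).
It also fails if it takes over 48 s, if anything falls off the work surface, if the arm or the gripper's body presses on something with over 40 N, if the wrist force passes 120 N, or if a joint passes its speed limit or range.

## Robot

A 6-joint arm with a two-finger parallel gripper is mounted at the origin on the work surface. World frame = base frame: x ahead of the robot, y to its left, z up, the work surface at z = 0. Lengths are in mm, angles in degrees, forces in N, time in s.
With the tool pointing down it reaches from about 425 to 950 mm from the base axis. Payload 3.5 kg.
Tool frame: the origin (TCP) lies on the centre line of the jaws, within the pads' length; the fingertips stand 11 mm ahead of it and the grasp point (between the pads) lies 8 mm behind it; z points along the fingers, y is the line along which they close (so a half turn about z gives the same grasp; the last joint's range is limited). The gripper opens to 85 mm and grips with 20 to 120 N. Pads are 22 mm wide; open, the fingers measure 114 mm over their backs; the gripper's body (76 mm by 85 mm) begins 54 mm behind the grasp point. The pads swing forward as they close: fully open they stand 13 mm farther back than shut.
Start: joints at [-74.886, 16.404, 90.338, -0, 73.258, -8.594], TCP at [271.433, -618.005, 217.525] pointing down, gripper open.
Joint ranges: [-158.93, 158.93], [-51.34, 127.21], [12.03, 142.37], [-87.48, 267.48], [13.55, 161.25], [-162.69, 162.69]. Speed limits (degrees/s): [159.86, 159.86, 180, 180, 180, 180].

## Interface

Orientations are given as a 3x3 rotation matrix whose columns are the frame's x, y, z axes.
In Python, from workcell import status, eyes, ticket gives the robot as it stands. The module is installed in compiled form; this text tells all that it offers.
- The arm moves only by the tool move_arm, never from a script. Its argument "rows" is a list that holds one entry, the list of rows, each a list of 6 numbers: the shift along the world's x, y, z in units of 0.04 m (1.0 is 0.04 m), then the turn, a rotation vector about the world's x, y, z in units of 60 degrees (1.0 is 60 degrees). In form: [[[tx, ty, tz, rx, ry, rz], ...]]. A call has 1 to 12 rows; each row shifts and turns the commanded pose from where the row before left it; what a row does not reach is not made up. A row lasts 1/12 s, in which the tool goes at most 41.7 mm and 7.16 degrees, less where a joint would pass 70% of its speed; a pose out of reach is approached as far as the arm can. A call with a number of a shift or a turn outside -1 to 1 is refused whole. A call with a gripper value outside its range is refused whole. "claw" is the gripper's target within -1 to 1 (fully open at 1, half-way at 0, shut at -1), set as the call begins (left out, the last holds). The fingers move at their own pace and stop on an object; the grip force is fixed at half the most. Time passes only in rows, so rows that do not move let the fingers close. It gives the time, the measured TCP pose, the force, the opening and the grip force at its end, in the units of the state.
- status.get_state(): the state, without advancing time (a new reading comes with each control period).
- eyes.read_camera(name): name is "scene" or "top" or "wrist"; returns a dict with "img" (480x640x3 uint8, blue, green, red), "z_map" (480x640 float32, mm along the optical axis (not along the pixel's ray), 0 where there is no reading), "fov_y" (degrees; the focal length in pixels is half the picture's height over the tangent of half this angle, whatever the lens; pixels are square), "cx", "cy" (the principal point, pixels), "rvec" (rotation vector, rad) and "tvec" (3), from world to camera coordinates, as OpenCV has them. Camera axes: x right, y down, z forward; pixel columns grow to the right and rows downward; lengths in mm; the calibration is good to about 2 mm. The wrist camera is an equidistant fisheye: a pixel r from the principal point sees the ray r / f radians off the axis. A picture is of the moment at which its call begins.
- ticket.close_job(): hands the job in; it is judged then, once.
The state is a dict: "clock": time; "q": joint angles; "qd": joint speeds; "tau": joint torques, N m; "tcp_pos": TCP position; "tool_rot": TCP orientation; "ft_force": force on the tool from outside, world axes, zero at the start; "wrist_torque": the same for the moment, N m; "finger_gap": finger opening in mm; "grip_force": force on a finger pad.
Only numpy, scipy, OpenCV 4.12 (cv2) and the standard library are available. Lean on these libraries where they do the work, as an engineer would, in place of code of your own. Each camera call takes 0.05 s, during which the arm holds its last target. There are 200 camera calls.

## Working session

There is one attempt and no reset: what is moved stays moved. The work goes in short steps, Python scripts to look and compute and a tool call to move; the robot and the scene stay as the last step left them, time stands still between calls to the robot, and variables do not carry over. Pictures are saved under pics/ and viewed, at most 10 in all, crops included, and the job is handed in when it is done.

Besides the shell and the picture viewer there is one more tool, called as name([rows], argument=value, ...), one row to a line, values as JSON. move_arm: Moves the arm, as the interface text tells. Its arguments: {"type":"object","properties":{"rows":{"type":"array"},"claw":{"type":"number"}},"required":["rows"]}

```bash
mkdir -p pics
cat > h.py <<'E'
import numpy as np, cv2
from workcell import status, eyes, ticket
def cam(n):
    c=eyes.read_camera(n); R=cv2.Rodrigues(np.array(c['rvec'],float))[0]; t=np.array(c['tvec'],float).ravel()
    f=240/np.tan(np.radians(c['fov_y'])/2); return c,R,t,f
def cloud(n):
    c,R,t,f=cam(n); v,u=np.mgrid[:480,:640]; z=c['z_map'].astype(float)
    x=(u-c['cx'])/f; y=(v-c['cy'])/f
    if n=='wrist':
        r=np.hypot(x,y)+1e-9; k=np.tan(np.minimum(r,1.5))/r; x=x*k;y=y*k
    P=np.stack([x*z,y*z,z],-1); return c['img'],(P-t)@R, z>0
E
python3 - <<'E'
from h import *
for n in('scene','top'):
    im,P,ok=cloud(n); cv2.imwrite(f'pics/{n}.png',im); np.savez(f'{n}.npz',im=im,P=P,ok=ok)
    hsv=cv2.cvtColor(im,cv2.COLOR_BGR2HSV)
    m=cv2.inRange(hsv,(100,120,40),(130,255,255)); k,l,s,c=cv2.connectedComponentsWithStats(m)
    for i in range(1,k):
        if s[i,4]>40: q=P[(l==i)&ok]; print(n,s[i],np.median(q,0).round() if len(q) else None,q.max(0).round() if len(q) else 0)
s=status.get_state();print(s['clock'],s['ft_force'],s['finger_gap'],np.round(s['tool_rot'],3))
E
```

```text
scene [372   0  25   6  83] [-760.  831. -193.] [-744.  909. -173.]
scene [426   0   8  34  72] [-142.  675.   87.] [-120.  683.  141.]
scene [370  19  13   7  51] [-986.  945. -427.] [-962.  978. -419.]
scene [498 105  35  14 227] [299. 718.   6.] [315. 769.  11.]
scene [505 113  47  22 634] [358. 719.   6.] [406. 769.  11.]
scene [465 114  36  14 242] [294. 606.   6.] [312. 661.  11.]
scene [472 122  39  24 592] [350. 606.   6.] [400. 658.  12.]
scene [531 132  41  28 727] [455. 715.   6.] [495. 764.  12.]
scene [491 145  47  26 753] [452. 598.   6.] [491. 654.  11.]
scene [543 152  38  17 292] [515. 709.   5.] [531. 761.  10.]
scene [508 163  38  17 309] [510. 597.   6.] [527. 651.  11.]
scene [248 245  28  27 489] [ 619. -150.  178.] [ 638. -126.  200.]
scene [ 92 267  30  38 455] [ 437. -481.   13.] [ 479. -433.   19.]
scene [158 274  24  17 109] [ 499. -336.   16.] [ 505. -313.   28.]
scene [  291   356   238   124 15496] [967. -13.  54.] [1078.  159.  119.]
top [ 241   64  137   74 6101] [988. -35.  52.] [1076.  156.  123.]
top [350 218  18  15 117] [ 612. -148.  187.] [ 633. -130.  203.]
top [ 13 264  38  11 370] [515. 706.   6.] [530. 758.  15.]
top [ 54 266  38  11 366] [511. 596.   6.] [525. 648.  15.]
top [   8  277   42   31 1061] [456. 713.   6.] [494. 761.  18.]
top [  52  279   39   32 1055] [451. 595.   6.] [490. 650.  16.]
top [461 290  25  37 238] [ 431. -484.   14.] [ 474. -437.   23.]
top [   3  311   40   33 1103] [359. 717.   6.] [404. 766.  18.]
top [  45  314   42   32 1100] [355. 599.   6.] [398. 656.  15.]
top [  0 346  40  12 417] [300. 716.   6.] [313. 769.  15.]
top [ 43 348  39  12 407] [295. 605.   6.] [309. 655.  15.]
0.1 [0.11668099 0.66621277 0.23906119] 85.23166537225417 [[ 0.916  0.402 -0.001]
 [ 0.402 -0.916  0.002]
 [ 0.    -0.002 -1.   ]]
```

View pics/scene.png

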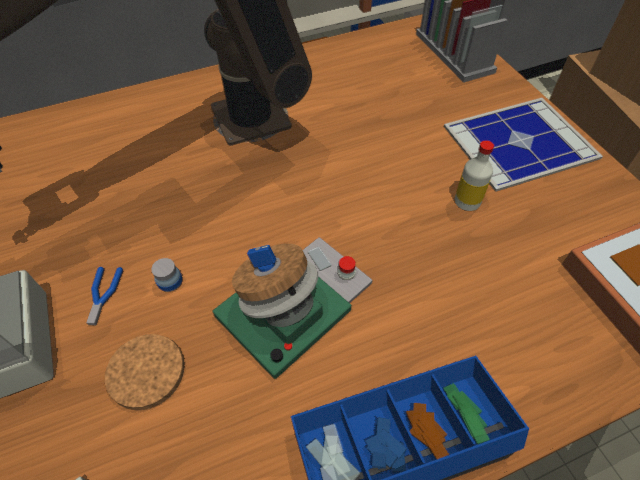

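View pics/top.png

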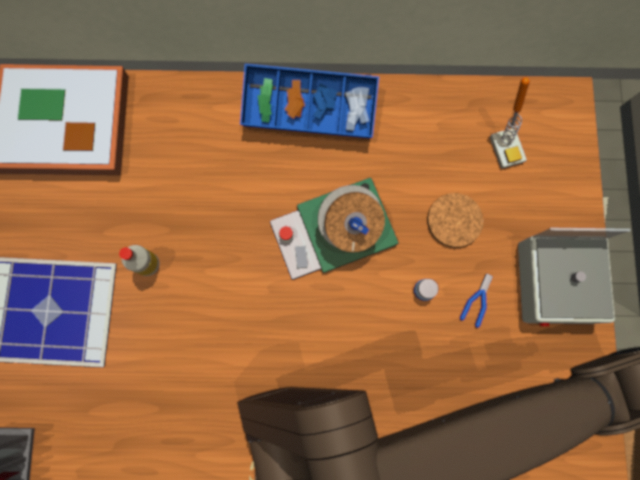

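The scene view shows the blue nut at about (262,258) on the cork wheel; in the top view it's at (357,226). The clear approach is from the robot's side. Next I'll fit the wheel plane and the nut's direction.

```bash
cat > fit.py <<'E'
from h import *
def fit(P,im,ok,c0=(620,-150)):
    hsv=cv2.cvtColor(im,cv2.COLOR_BGR2HSV)
    near=ok&(np.hypot(P[...,0]-c0[0],P[...,1]-c0[1])<110)&(P[...,2]>90)&(P[...,2]<260)
    blue=(cv2.inRange(hsv,(100,120,40),(130,255,255))>0)&near
    cork=(cv2.inRange(hsv,(5,60,50),(25,255,255))>0)&near
    Q=P[cork]; rng=np.random.default_rng(0); best=0
    for _ in range(500):
        a=Q[rng.choice(len(Q),3,False)]; n=np.cross(a[1]-a[0],a[2]-a[0]); L=np.linalg.norm(n)
        if L<500: continue
        n/=L; n*=np.sign(n[2])
        if abs(n[2]-.866)>.08: continue
        i=abs((Q-a[0])@n)<2
        if i.sum()>best: best=i.sum(); I=i
    q=Q[I]; c=q.mean(0); n=np.linalg.svd(q-c,full_matrices=False)[2][2]; n*=np.sign(n[2])
    x=np.cross([0,1,0],n); x/=np.linalg.norm(x); y=np.cross(n,x)
    uv=np.c_[(q-c)@x,(q-c)@y].astype(np.float32)
    (cu,cv),r=cv2.minEnclosingCircle(uv[np.hypot(*uv.T)<95]); ctr=c+cu*x+cv*y
    print('n',n.round(3),'tilt',np.degrees(np.arccos(n[2])).round(1),'ctr',ctr.round(1),'r',round(r,1),best)
    B=P[blue]; h=(B-c)@n; print('blue n',len(B),'h pct',np.percentile(h,[2,50,90,98]).round(1))
    T=B[(h>37)&(h<50)]; 
    uv=np.c_[(T-ctr)@x,(T-ctr)@y].astype(np.float32); rc=cv2.minAreaRect(uv); bx=cv2.boxPoints(rc)
    e=max([bx[1]-bx[0],bx[2]-bx[1]],key=np.linalg.norm); e/=np.linalg.norm(e)
    print('bar',len(T),rc,'dir',(e[0]*x+e[1]*y).round(3),'topctr',(ctr+rc[0][0]*x+rc[0][1]*y+T.mean(0)@n*n-n*(ctr@n)).round(1))
    return n,ctr
if __name__=='__main__':
    for k in('scene','top'):
        d=np.load(k+'.npz'); fit(d['P'],d['im'],d['ok'])
E
python3 fit.py
```

```text
n [-0.464 -0.185  0.867] tilt 29.9 ctr [ 623.9 -144.7  152.1] r 77.0 1777
blue n 488 h pct [ 3.6 26.  42.8 44.4]
bar 119 ((2.138672351837158, 0.89483642578125), (42.812828063964844, 16.861732482910156), 56.99715042114258) dir [0.407 0.824 0.394] topctr [ 606.3 -151.6  189.4]
n [-0.468 -0.188  0.863] tilt 30.3 ctr [ 623.9 -144.3  152.7] r 75.8 1251
blue n 117 h pct [ 5.2 39.3 45.  47.7]
bar 70 ((0.4099721908569336, 1.1342010498046875), (44.23751449584961, 16.05292510986328), 58.648765563964844) dir [0.381 0.839 0.389] topctr [ 604.3 -151.2  189.8]
```

```bash
cat > go.py <<'E'
from h import *
from scipy.spatial.transform import Rotation as Ro
n=np.array([-.466,-.187,.865]); n/=np.linalg.norm(n)
def togo(tcp,d,sgn,off):
    s=status.get_state(); R=np.array(s['tool_rot']); p=np.array(s['tcp_pos'])
    z=-n; d=d-(d@n)*n; d/=np.linalg.norm(d); y=sgn*np.cross(n,d)
    T=np.c_[np.cross(y,z),y,z]
    ax=np.cross(R[:,2],z); sn=np.linalg.norm(ax); A=Ro.from_rotvec(ax/(sn+1e-12)*np.arctan2(sn,R[:,2]@z))
    rem=Ro.from_matrix(T@(A.as_matrix()@R).T).as_rotvec()
    print('q',np.round(s['q'],1),'p',p.round(1),'gap',round(s['finger_gap'],1),'F',np.round(s['ft_force'],1),'t',s['clock'])
    print('shift mm',(tcp+off*n-p).round(1),'units',((tcp+off*n-p)/40).round(3))
    print('tilt units',(A.as_rotvec(degrees=True)/60).round(3),'spin about n deg',np.degrees(rem@n).round(1),'units',(np.degrees(rem)/60).round(3))
    print('full rotvec units',(Ro.from_matrix(T@R.T).as_rotvec(degrees=True)/60).round(3))
if __name__=='__main__':
    togo(np.array([613.6,-148.6,171.5]),np.array([.394,.832,.392]),1,100)
E
python3 go.py
```

```text
q [-74.9  16.5  90.4  -0.   73.3  -8.6] p [ 271.3 -617.4  216.3] gap 85.2 F [0.1 0.7 0.2] t 0.1
shift mm [295.7 450.1  41.7] units [ 7.393 11.253  1.043]
tilt units [ 0.185 -0.467 -0.001] spin about n deg -143.1 units [ 1.111  0.446 -2.063]
full rotvec units [ 0.655  0.042 -2.316]
```

move_arm([
  [[0, 0, 0.6, 0.037, -0.0935, 0], [0, 0, 0.6, 0.037, -0.0935, 0], [0, 0, 0.6, 0.037, -0.0935, 0], [0, 0, 0.6, 0.037, -0.0935, 0], [0, 0, 0.6, 0.037, -0.0935, 0], [0.238, 0.363, -0.063, -0.0522, -0.0209, 0.0969], [0.238, 0.363, -0.063, -0.0522, -0.0209, 0.0969], [0.238, 0.363, -0.063, -0.0522, -0.0209, 0.0969], [0.238, 0.363, -0.063, -0.0522, -0.0209, 0.0969], [0.238, 0.363, -0.063, -0.0522, -0.0209, 0.0969], [0.238, 0.363, -0.063, -0.0522, -0.0209, 0.0969], [0.238, 0.363, -0.063, -0.0522, -0.0209, 0.0969]],
], claw=0.2)

```text
clock: 1.1
tcp_pos: [338.3, -515.4, 319.0]
tool_rot: [[0.242, 0.85, 0.468], [0.913, -0.363, 0.187], [0.329, 0.382, -0.864]]
ft_force: [0.8, 0.7, 0.0]
finger_gap: 51.4
grip_force: 0.0
```

```bash
python3 go.py
```

```text
q [-78.7   5.1  96.5  29.8  85.2 -64.2] p [ 338.3 -515.4  319. ] gap 51.4 F [0.8 0.7 0. ] t 1.1
shift mm [228.7 348.1 -61. ] units [ 5.717  8.702 -1.526]
tilt units [-0.001  0.002  0.   ] spin about n deg 169.5 units [-1.316 -0.528  2.443]
full rotvec units [-1.318 -0.528  2.441]
```

move_arm([
  [[0.238, 0.363, -0.063, -0.0522, -0.0209, 0.0969], [0.238, 0.363, -0.063, -0.0522, -0.0209, 0.0969], [0.238, 0.363, -0.063, -0.0522, -0.0209, 0.0969], [0.238, 0.363, -0.063, -0.0522, -0.0209, 0.0969], [0.238, 0.363, -0.063, -0.0522, -0.0209, 0.0969], [0.238, 0.363, -0.063, -0.0522, -0.0209, 0.0969], [0.238, 0.363, -0.063, -0.0522, -0.0209, 0.0969], [0.238, 0.363, -0.063, -0.0522, -0.0209, 0.0969], [0.238, 0.363, -0.063, -0.0522, -0.0209, 0.0969], [0.238, 0.363, -0.063, -0.0522, -0.0209, 0.0969], [0.238, 0.363, -0.063, -0.0522, -0.0209, 0.0969], [0.238, 0.363, -0.063, -0.0522, -0.0209, 0.0969]],
])

```text
clock: 2.1
tcp_pos: [452.5, -341.1, 288.9]
tool_rot: [[-0.801, 0.376, 0.466], [0.505, 0.842, 0.189], [-0.321, 0.387, -0.864]]
ft_force: [0.3, -0.8, 0.7]
finger_gap: 51.3
grip_force: 0.0
```

```bash
python3 go.py
```

```text
q [ -61.2   -6.1  110.7   31.3   74.1 -131.4] p [ 452.5 -341.1  288.9] gap 51.3 F [ 0.3 -0.8  0.7] t 2.1
shift mm [114.5 173.8 -30.9] units [ 2.863  4.345 -0.773]
tilt units [-0.002 -0.    -0.001] spin about n deg 88.8 units [-0.689 -0.277  1.28 ]
full rotvec units [-0.691 -0.278  1.279]
```

move_arm([
  [[0.286, 0.434, -0.077, 0, 0, 0], [0.286, 0.434, -0.077, 0, 0, 0], [0.286, 0.434, -0.077, 0, 0, 0], [0.286, 0.434, -0.077, 0, 0, 0], [0.286, 0.434, -0.077, 0, 0, 0], [0.286, 0.434, -0.077, 0, 0, 0], [0.286, 0.434, -0.077, 0, 0, 0], [0.286, 0.434, -0.077, 0, 0, 0], [0.286, 0.434, -0.077, 0, 0, 0], [0.286, 0.434, -0.077, 0, 0, 0], [0, 0, 0, 0, 0, 0]],
])

```text
clock: 3.02
tcp_pos: [567.0, -165.3, 257.4]
tool_rot: [[-0.801, 0.378, 0.464], [0.507, 0.84, 0.192], [-0.317, 0.39, -0.865]]
ft_force: [-0.1, -0.1, -1.0]
finger_gap: 51.3
grip_force: 0.0
```

```bash
python3 go.py
python3 - <<'E'
from h import *
from fit import fit
im,P,ok=cloud('wrist'); cv2.imwrite('pics/w1.png',im); fit(P,im,ok)
E
```

```text
q [ -37.7   -7.1  114.9   30.3   59.8 -111.9] p [ 567.  -165.3  257.4] gap 51.3 F [-0.1 -0.1 -1. ] t 3.0167
shift mm [ 0.  -2.   0.5] units [ 0.    -0.049  0.014]
tilt units [-0.004 -0.002 -0.003] spin about n deg 89.0 units [-0.691 -0.277  1.283]
full rotvec units [-0.693 -0.283  1.28 ]
n [-0.465 -0.185  0.866] tilt 30.0 ctr [ 623.  -145.6  152.3] r 75.4 22484
blue n 2198 h pct [ 6.9 41.1 44.3 45. ]
bar 1206 ((-0.4906144142150879, 0.114410400390625), (44.18022537231445, 15.937390327453613), 58.37760925292969) dir [0.388 0.837 0.386] topctr [ 602.5 -153.5  189.5]
```

View pics/w1.png

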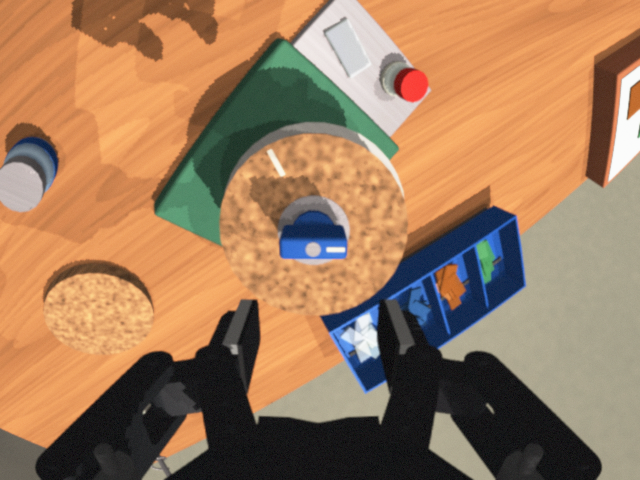

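Wrist view: the bar lies at (313,245), parallel to the line the jaws close along. The hand needs a 91° clockwise spin to grip it; the counter-clockwise option would exceed the joint 6 limit.

move_arm([
  [[0, 0, 0, 0.0544, 0.0218, -0.101], [0, 0, 0, 0.0544, 0.0218, -0.101], [0, 0, 0, 0.0544, 0.0218, -0.101], [0, 0, 0, 0.0544, 0.0218, -0.101], [0, 0, 0, 0.0544, 0.0218, -0.101], [0, 0, 0, 0.0544, 0.0218, -0.101], [0, 0, 0, 0.0544, 0.0218, -0.101], [0, 0, 0, 0.0544, 0.0218, -0.101], [0, 0, 0, 0.0544, 0.0218, -0.101], [0, 0, 0, 0.0544, 0.0218, -0.101], [0, 0, 0, 0.0544, 0.0218, -0.101], [0, 0, 0, 0.0544, 0.0218, -0.101]],
])

```text
clock: 4.07
tcp_pos: [566.2, -169.6, 258.7]
tool_rot: [[0.303, 0.831, 0.468], [0.885, -0.427, 0.185], [0.354, 0.358, -0.864]]
ft_force: [-0.6, -0.2, -0.3]
finger_gap: 51.1
grip_force: 0.0
```

```bash
sed -i 's/^    togo.*/    togo(np.array([612.9,-149.4,171.3]),np.array([.388,.837,.386]),-1,0)/' go.py; python3 go.py
```

```text
q [-38.   -7.2 114.9  30.2  59.7 -27.6] p [ 566.2 -169.6  258.7] gap 51.1 F [-0.6 -0.2 -0.3] t 4.0667
shift mm [ 46.7  20.2 -87.4] units [ 1.168  0.505 -2.185]
tilt units [0.001 0.002 0.001] spin about n deg -5.9 units [ 0.046  0.018 -0.085]
full rotvec units [ 0.047  0.02  -0.084]
```

move_arm([
  [[0.117, 0.05, -0.2185, 0.046, 0.018, -0.085], [0.117, 0.05, -0.2185, 0, 0, 0], [0.117, 0.05, -0.2185, 0, 0, 0], [0.117, 0.05, -0.2185, 0, 0, 0], [0.117, 0.05, -0.2185, 0, 0, 0], [0.117, 0.05, -0.2185, 0, 0, 0], [0.117, 0.05, -0.2185, 0, 0, 0], [0.117, 0.05, -0.2185, 0, 0, 0], [0.117, 0.05, -0.2185, 0, 0, 0], [0.117, 0.05, -0.2185, 0, 0, 0], [0, 0, 0, 0, 0, 0], [0, 0, 0, 0, 0, 0]],
])

```text
clock: 5.07
tcp_pos: [613.4, -148.0, 170.5]
tool_rot: [[0.38, 0.798, 0.467], [0.84, -0.51, 0.187], [0.387, 0.321, -0.864]]
ft_force: [0.5, 0.8, 0.7]
finger_gap: 51.3
grip_force: 0.0
```

```bash
python3 go.py;  python3 - <<'E'
from h import *
im,P,ok=cloud('wrist'); cv2.imwrite('pics/w2.png',im)
E
```

```text
q [-32.9   2.9 114.9  33.1  48.8 -23.6] p [ 613.4 -148.   170.5] gap 51.3 F [0.5 0.8 0.7] t 5.0667
shift mm [-0.5 -1.4  0.8] units [-0.013 -0.034  0.021]
tilt units [-0.     0.001 -0.   ] spin about n deg -0.4 units [ 0.003  0.001 -0.006]
full rotvec units [ 0.003  0.002 -0.006]
```

View pics/w2.png

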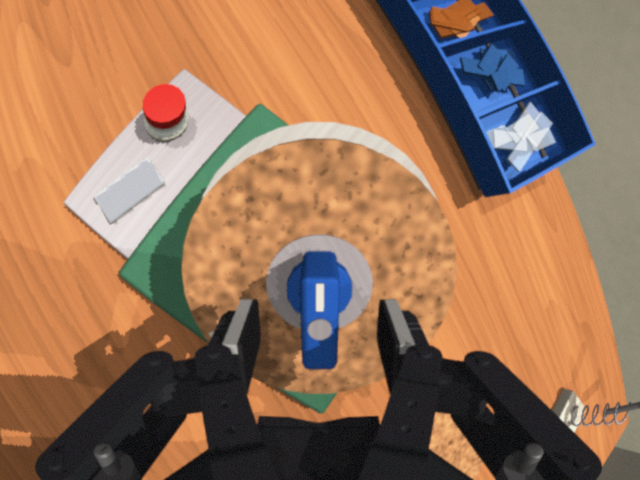

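The bar at (320,310) is centred between the open fingers, so I'm closing.

move_arm([
  [[-0.015, -0.02, 0.03, 0, 0, 0], [0, 0, 0, 0, 0, 0], [0, 0, 0, 0, 0, 0], [0, 0, 0, 0, 0, 0], [0, 0, 0, 0, 0, 0], [0, 0, 0, 0, 0, 0], [0, 0, 0, 0, 0, 0], [0, 0, 0, 0, 0, 0]],
], claw=-1)

```text
clock: 5.78
tcp_pos: [612.9, -149.2, 172.7]
tool_rot: [[0.38, 0.798, 0.468], [0.84, -0.51, 0.187], [0.387, 0.322, -0.864]]
ft_force: [-2.1, 0.4, 1.3]
finger_gap: 13.8
grip_force: 59.3
```

```bash
cat > st.py <<'E'
from go import *
s=status.get_state(); F=np.array(s['ft_force']); p=np.array(s['tcp_pos']); M=np.array(s['wrist_torque'])
print('t',s['clock'],'Fn',(F@n).round(2),'Flat',(F-(F@n)*n).round(1),'Mn',(M@n).round(2),'h',((p-[612.9,-149.4,171.3])@n).round(2),'lat',(p-[612.9,-149.4,171.3]-((p-[612.9,-149.4,171.3])@n)*n).round(1),'gap',round(s['finger_gap'],1),'grip',round(s['grip_force'],1),'q6',round(s['q'][5],1),p.round(1))
E
python3 st.py
```

```text
t 5.7833 Fn 2.05 Flat [-1.2  0.8 -0.5] Mn 0.03 h 1.24 lat [0.5 0.4 0.4] gap 13.8 grip 59.3 q6 -23.6 [ 612.9 -149.2  172.7]
```

move_arm([
  [[0.0116, 0.0047, -0.0216, 0, 0, 0], [0.0116, 0.0047, -0.0216, 0, 0, 0], [0, 0, 0, 0, 0, 0], [0, 0, 0, 0, 0, 0]],
])

```text
clock: 6.12
tcp_pos: [613.9, -148.8, 170.8]
tool_rot: [[0.38, 0.798, 0.468], [0.84, -0.51, 0.187], [0.387, 0.322, -0.864]]
ft_force: [-2.9, 1.3, 2.6]
finger_gap: 13.9
grip_force: 59.3
```

```bash
python3 st.py
```

```text
t 6.1167 Fn 3.4 Flat [-1.3  1.9 -0.3] Mn -0.03 h -0.95 lat [0.5 0.4 0.4] gap 13.9 grip 59.3 q6 -23.7 [ 613.9 -148.8  170.8]
```

move_arm([
  [[0.0116, 0.0047, -0.0216, 0, 0, 0], [0.0116, 0.0047, -0.0216, 0, 0, 0], [0, 0, 0, 0, 0, 0], [0, 0, 0, 0, 0, 0]],
])

```text
clock: 6.45
tcp_pos: [614.8, -148.5, 169.2]
tool_rot: [[0.38, 0.798, 0.468], [0.84, -0.51, 0.186], [0.387, 0.322, -0.864]]
ft_force: [-3.5, 1.0, 2.8]
finger_gap: 13.6
grip_force: 59.4
```

```bash
python3 st.py
```

```text
t 6.45 Fn 3.86 Flat [-1.7  1.7 -0.5] Mn 0.05 h -2.9 lat [0.5 0.3 0.4] gap 13.6 grip 59.4 q6 -23.7 [ 614.8 -148.5  169.2]
```

Only the light spring has pushed back so far. I'll keep pressing in 2 mm steps.

move_arm([
  [[0.0116, 0.0047, -0.0216, 0, 0, 0], [0.0116, 0.0047, -0.0216, 0, 0, 0], [0, 0, 0, 0, 0, 0], [0, 0, 0, 0, 0, 0]],
])

```text
clock: 6.78
tcp_pos: [615.7, -148.2, 167.4]
tool_rot: [[0.38, 0.798, 0.468], [0.84, -0.51, 0.186], [0.387, 0.322, -0.864]]
ft_force: [-3.4, 1.1, 2.5]
finger_gap: 13.9
grip_force: 59.4
```

```bash
python3 st.py
```

```text
t 6.7833 Fn 3.53 Flat [-1.8  1.8 -0.6] Mn -0.0 h -4.87 lat [0.5 0.3 0.4] gap 13.9 grip 59.4 q6 -23.8 [ 615.7 -148.2  167.4]
```

move_arm([
  [[0.0116, 0.0047, -0.0216, 0, 0, 0], [0.0116, 0.0047, -0.0216, 0, 0, 0], [0, 0, 0, 0, 0, 0], [0, 0, 0, 0, 0, 0]],
])

```text
clock: 7.12
tcp_pos: [616.7, -147.8, 165.7]
tool_rot: [[0.38, 0.798, 0.468], [0.84, -0.51, 0.186], [0.387, 0.322, -0.864]]
ft_force: [-4.4, 0.6, 2.0]
finger_gap: 13.4
grip_force: 59.5
```

```bash
python3 st.py
```

```text
t 7.1167 Fn 3.7 Flat [-2.7  1.3 -1.2] Mn -0.01 h -6.86 lat [0.6 0.3 0.4] gap 13.4 grip 59.5 q6 -23.8 [ 616.7 -147.8  165.7]
```

move_arm([
  [[0.0116, 0.0047, -0.0216, 0, 0, 0], [0.0116, 0.0047, -0.0216, 0, 0, 0], [0, 0, 0, 0, 0, 0], [0, 0, 0, 0, 0, 0]],
])

```text
clock: 7.45
tcp_pos: [617.6, -147.4, 164.0]
tool_rot: [[0.38, 0.798, 0.468], [0.84, -0.51, 0.186], [0.387, 0.322, -0.864]]
ft_force: [-4.7, 0.8, 3.2]
finger_gap: 13.1
grip_force: 59.5
```

```bash
python3 st.py
```

```text
t 7.45 Fn 4.83 Flat [-2.4  1.7 -1. ] Mn -0.03 h -8.86 lat [0.5 0.3 0.4] gap 13.1 grip 59.5 q6 -23.9 [ 617.6 -147.4  164. ]
```

move_arm([
  [[0.0116, 0.0047, -0.0216, 0, 0, 0], [0.0116, 0.0047, -0.0216, 0, 0, 0], [0, 0, 0, 0, 0, 0], [0, 0, 0, 0, 0, 0]],
])

```text
clock: 7.78
tcp_pos: [618.4, -147.1, 162.6]
tool_rot: [[0.38, 0.798, 0.468], [0.84, -0.509, 0.186], [0.387, 0.322, -0.864]]
ft_force: [-6.5, 0.8, 6.0]
finger_gap: 13.9
grip_force: 59.9
```

```bash
python3 st.py
```

```text
t 7.7833 Fn 8.09 Flat [-2.7  2.3 -1. ] Mn 0.03 h -10.52 lat [0.6 0.3 0.4] gap 13.9 grip 59.9 q6 -23.9 [ 618.4 -147.1  162.6]
```

move_arm([
  [[0.0116, 0.0047, -0.0216, 0, 0, 0], [0.0116, 0.0047, -0.0216, 0, 0, 0], [0, 0, 0, 0, 0, 0], [0, 0, 0, 0, 0, 0], [0, 0, 0, 0, 0, 0]],
])

```text
clock: 8.2
tcp_pos: [619.2, -146.9, 161.6]
tool_rot: [[0.38, 0.798, 0.468], [0.84, -0.509, 0.187], [0.387, 0.322, -0.864]]
ft_force: [-11.2, 0.9, 9.5]
finger_gap: 13.4
grip_force: 60.5
```

```bash
python3 st.py
```

```text
t 8.2 Fn 13.26 Flat [-5.1  3.4 -2. ] Mn -0.05 h -11.75 lat [0.8 0.3 0.5] gap 13.4 grip 60.5 q6 -24.0 [ 619.2 -146.9  161.6]
```

move_arm([
  [[0.0083, 0.0033, -0.0154, 0, 0, 0], [0, 0, 0, 0, 0, 0], [0, 0, 0, 0.0373, 0.015, -0.0692], [0, 0, 0, 0.0373, 0.015, -0.0692], [0, 0, 0, 0.0373, 0.015, -0.0692], [0, 0, 0, 0.0373, 0.015, -0.0692]],
])

```text
clock: 8.7
tcp_pos: [619.7, -147.2, 161.5]
tool_rot: [[0.623, 0.627, 0.468], [0.624, -0.759, 0.185], [0.471, 0.177, -0.864]]
ft_force: [-12.5, 0.7, 10.0]
finger_gap: 13.8
grip_force: 60.7
```

```bash
python3 st.py
```

```text
t 8.7 Fn 14.3 Flat [-5.8  3.4 -2.4] Mn 0.14 h -12.04 lat [ 1.2 -0.   0.6] gap 13.8 grip 60.7 q6 -4.5 [ 619.7 -147.2  161.5]
```

move_arm([
  [[0.0035, 0.0014, -0.0065, 0.0373, 0.015, -0.0692], [0, 0, 0, 0.0373, 0.015, -0.0692], [0, 0, 0, 0.0373, 0.015, -0.0692], [0, 0, 0, 0.0373, 0.015, -0.0692], [0, 0, 0, 0.0373, 0.015, -0.0692], [0, 0, 0, 0.0373, 0.015, -0.0692], [0, 0, 0, 0.0373, 0.015, -0.0692], [0, 0, 0, 0.0373, 0.015, -0.0692]],
])

```text
clock: 9.37
tcp_pos: [620.0, -148.0, 161.4]
tool_rot: [[0.878, 0.103, 0.467], [0.018, -0.983, 0.182], [0.478, -0.152, -0.865]]
ft_force: [-11.0, -2.0, 10.0]
finger_gap: 13.8
grip_force: 60.7
```

```bash
python3 st.py;  python3 - <<'E'
from h import *
im,P,ok=cloud('wrist'); cv2.imwrite('pics/w3.png',im)
E
```

```text
t 9.3667 Fn 14.12 Flat [-4.4  0.7 -2.2] Mn 0.11 h -12.11 lat [ 1.5 -0.9  0.6] gap 13.8 grip 60.7 q6 34.0 [ 620.  -148.   161.4]
```

View pics/w3.png

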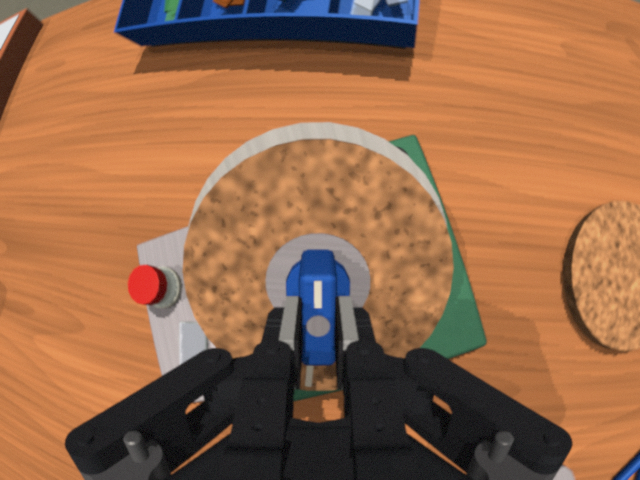

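The wheel's white mark is now at (308,377). That matches a wheel standing still while the hand turned, so the brake holds and the nut is moving.

move_arm([
  [[0.0035, 0.0014, -0.0065, 0.0373, 0.015, -0.0692], [0, 0, 0, 0.0373, 0.015, -0.0692], [0, 0, 0, 0.0373, 0.015, -0.0692], [0, 0, 0, 0.0373, 0.015, -0.0692], [0, 0, 0, 0.0373, 0.015, -0.0692], [0, 0, 0, 0.0373, 0.015, -0.0692], [0, 0, 0, 0.0373, 0.015, -0.0692], [0, 0, 0, 0.0373, 0.015, -0.0692], [0, 0, 0, 0.0373, 0.015, -0.0692], [0, 0, 0, 0.0373, 0.015, -0.0692]],
])

```text
clock: 10.25
tcp_pos: [619.8, -148.8, 160.9]
tool_rot: [[0.665, -0.585, 0.465], [-0.718, -0.672, 0.181], [0.207, -0.454, -0.866]]
ft_force: [-13.9, -3.6, 10.5]
finger_gap: 13.5
grip_force: 60.8
```

```bash
python3 st.py
```

```text
t 10.25 Fn 16.23 Flat [-6.4 -0.6 -3.6] Mn 0.12 h -12.33 lat [ 1.2 -1.8  0.3] gap 13.5 grip 60.8 q6 82.1 [ 619.8 -148.8  160.9]
```

move_arm([
  [[0, 0, 0, 0.0373, 0.015, -0.0692], [0, 0, 0, 0.0373, 0.015, -0.0692], [0, 0, 0, 0.0373, 0.015, -0.0692], [0, 0, 0, 0.0373, 0.015, -0.0692]],
])

```text
clock: 10.58
tcp_pos: [619.5, -148.9, 160.6]
tool_rot: [[0.437, -0.771, 0.464], [-0.898, -0.4, 0.182], [0.046, -0.496, -0.867]]
ft_force: [-14.2, -5.2, 10.3]
finger_gap: 14.0
grip_force: 61.0
```

```bash
python3 st.py
```

```text
t 10.5833 Fn 16.49 Flat [-6.5 -2.1 -4. ] Mn 0.37 h -12.4 lat [ 0.8 -1.8  0. ] gap 14.0 grip 61.0 q6 101.2 [ 619.5 -148.9  160.6]
```

The torque jumped from 0.12 to 0.37 N m, which looks like the stop. A few more rows should confirm it.

move_arm([
  [[0, 0, 0, 0.0373, 0.015, -0.0692], [0, 0, 0, 0.0373, 0.015, -0.0692], [0, 0, 0, 0, 0, 0], [0, 0, 0, 0, 0, 0]],
])

```text
clock: 10.92
tcp_pos: [619.4, -149.1, 160.5]
tool_rot: [[0.303, -0.832, 0.464], [-0.952, -0.246, 0.182], [-0.038, -0.497, -0.867]]
ft_force: [-13.0, -5.7, 10.0]
finger_gap: 13.4
grip_force: 60.9
```

```bash
python3 st.py;  python3 - <<'E'
from h import *
im,P,ok=cloud('wrist'); cv2.imwrite('pics/w4.png',im)
E
```

```text
t 10.9167 Fn 15.76 Flat [-5.6 -2.8 -3.6] Mn -0.05 h -12.47 lat [ 0.7 -2.  -0. ] gap 13.4 grip 60.9 q6 110.7 [ 619.4 -149.1  160.5]
```

View pics/w4.png

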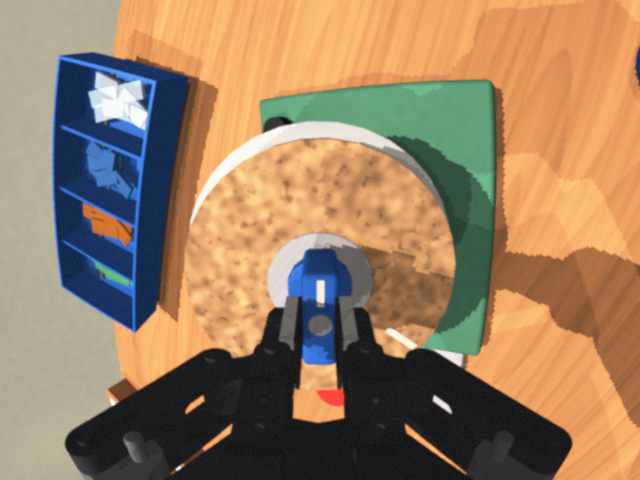

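The mark is at (402,340), about 12° clockwise of where a held wheel would put it. That means the wheel slipped with the nut at the end, which fits the stop. One more short twist will verify this.

move_arm([
  [[0, 0, 0, 0.0373, 0.015, -0.0692], [0, 0, 0, 0.0373, 0.015, -0.0692], [0, 0, 0, 0.0373, 0.015, -0.0692]],
])

```text
clock: 11.22
tcp_pos: [619.1, -148.9, 160.3]
tool_rot: [[0.086, -0.882, 0.462], [-0.983, -0.0, 0.183], [-0.161, -0.47, -0.868]]
ft_force: [-15.8, -5.1, 11.3]
finger_gap: 13.7
grip_force: 61.1
```

```bash
python3 st.py
```

```text
t 11.2167 Fn 18.09 Flat [-7.4 -1.7 -4.4] Mn 0.39 h -12.52 lat [ 0.4 -1.9 -0.2] gap 13.7 grip 61.1 q6 125.2 [ 619.1 -148.9  160.3]
```

move_arm([
  [[0, 0, 0, 0, 0, 0], [-0.0175, -0.007, 0.0324, 0, 0, 0], [-0.0175, -0.007, 0.0324, 0, 0, 0], [-0.0175, -0.007, 0.0324, 0, 0, 0], [-0.0175, -0.007, 0.0324, 0, 0, 0], [-0.0175, -0.007, 0.0324, 0, 0, 0], [-0.0175, -0.007, 0.0324, 0, 0, 0], [-0.0175, -0.007, 0.0324, 0, 0, 0], [-0.0175, -0.007, 0.0324, 0, 0, 0], [-0.0175, -0.007, 0.0324, 0, 0, 0], [0, 0, 0, 0, 0, 0], [0, 0, 0, 0, 0, 0]],
])

```text
clock: 12.22
tcp_pos: [613.3, -150.9, 170.2]
tool_rot: [[0.086, -0.882, 0.464], [-0.983, 0.0, 0.183], [-0.162, -0.471, -0.867]]
ft_force: [-3.7, -3.0, 0.7]
finger_gap: 13.6
grip_force: 59.4
```

```bash
python3 st.py
```

```text
t 12.2167 Fn 2.89 Flat [-2.3 -2.5 -1.8] Mn 0.06 h -0.88 lat [-0.  -1.7 -0.4] gap 13.6 grip 59.4 q6 125.4 [ 613.3 -150.9  170.2]
```

Raising 2 mm more, then I'll open.

move_arm([
  [[-0.0116, -0.0047, 0.0216, 0, 0, 0], [-0.0116, -0.0047, 0.0216, 0, 0, 0], [0, 0, 0, 0, 0, 0], [0, 0, 0, 0, 0, 0]],
])

```text
clock: 12.55
tcp_pos: [612.4, -151.3, 171.8]
tool_rot: [[0.086, -0.882, 0.464], [-0.983, 0.001, 0.183], [-0.162, -0.471, -0.867]]
ft_force: [-3.8, -4.7, 0.4]
finger_gap: 13.4
grip_force: 59.3
```

move_arm([
  [[0, 0, 0, 0, 0, 0], [0, 0, 0, 0, 0, 0], [0, 0, 0, 0, 0, 0], [0, 0, 0, 0, 0, 0], [0, 0, 0, 0, 0, 0], [0, 0, 0, 0, 0, 0], [0, 0, 0, 0, 0, 0], [0, 0, 0, 0, 0, 0]],
], claw=0.2)

```text
clock: 13.22
tcp_pos: [612.8, -149.3, 172.8]
tool_rot: [[0.087, -0.881, 0.464], [-0.982, 0.001, 0.187], [-0.166, -0.472, -0.866]]
ft_force: [-0.3, -0.2, 0.0]
finger_gap: 51.5
grip_force: 0.0
```

move_arm([
  [[-0.117, -0.047, 0.216, 0, 0, 0], [-0.117, -0.047, 0.216, 0, 0, 0], [-0.117, -0.047, 0.216, 0, 0, 0], [-0.117, -0.047, 0.216, 0, 0, 0], [-0.117, -0.047, 0.216, 0, 0, 0], [-0.117, -0.047, 0.216, 0, 0, 0], [-0.117, -0.047, 0.216, 0, 0, 0], [-0.117, -0.047, 0.216, 0, 0, 0], [-0.117, -0.047, 0.216, 0, 0, 0], [-0.117, -0.047, 0.216, 0, 0, 0], [0, 0, 0, 0, 0, 0], [0, 0, 0, 0, 0, 0]],
])

```text
clock: 14.22
tcp_pos: [566.0, -168.6, 260.1]
tool_rot: [[0.087, -0.881, 0.465], [-0.982, 0.001, 0.186], [-0.165, -0.473, -0.865]]
ft_force: [-0.2, -0.1, 0.1]
finger_gap: 51.3
grip_force: 0.0
```

```bash
python3 st.py;  python3 - <<'E'
from h import *
from fit import fit
im,P,ok=cloud('wrist'); cv2.imwrite('pics/w5.png',im); fit(P,im,ok)
im,P,ok=cloud('wrist'); fit(P,im,ok)
E
```

```text
t 14.2167 Fn 0.2 Flat [-0.1 -0.1 -0.1] Mn 0.01 h 102.22 lat [ 0.8 -0.1  0.4] gap 51.3 grip 0.0 q6 127.0 [ 566.  -168.6  260.1]
n [-0.465 -0.185  0.866] tilt 30.0 ctr [ 622.8 -145.6  152. ] r 75.4 22007
blue n 1719 h pct [ 6.9 43.  44.4 45.1]
bar 1095 ((-0.15348052978515625, -1.0454883575439453), (44.484928131103516, 15.439988136291504), 89.68366241455078) dir [-0.082  0.983  0.165] topctr [ 602.5 -154.7  189.5]
n [-0.465 -0.185  0.866] tilt 30.0 ctr [ 622.9 -145.8  152.1] r 75.4 22143
blue n 1732 h pct [ 6.7 42.9 44.4 44.9]
bar 1113 ((-0.3285098075866699, -1.2197818756103516), (44.96100997924805, 15.502523422241211), 89.6346206665039) dir [-0.082  0.983  0.166] topctr [ 602.6 -155.   189.3]
```

View pics/w5.png

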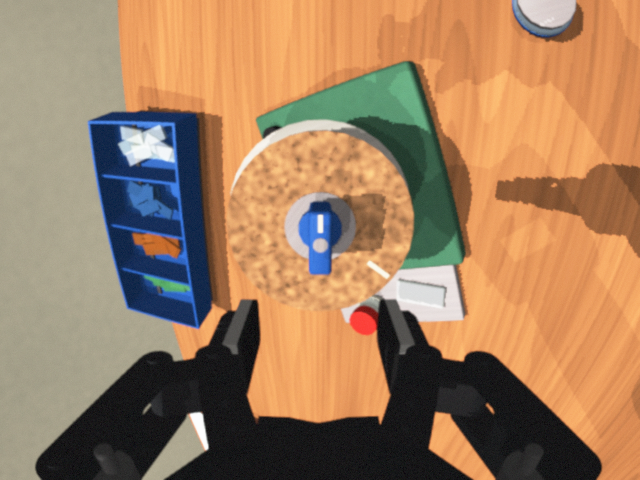

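The view shows the nut released and the deck items in place. The mark at (378,269) gives the total nut-to-wheel turn, so I'll compute that precisely against w1.

Run:
```python
from h import *
from go import n
c,R,t,f=cam('wrist'); im,P,ok=cloud('wrist')
ctr=np.array([623,-145.5,152.2]); x=np.cross([0,1,0],n); x/=np.linalg.norm(x); y=np.cross(n,x)
def ang(p): d=p-ctr; return np.degrees(np.arctan2(d@y,d@x)).round(1),np.linalg.norm(d).round(1),(d@n).round(1)
for px in [(368,264),(378,269),(388,275)]: print('now',ang(P[px[1],px[0]]))
# scene/top at start vs now: white pixels on the wheel face
def marks(im,P,ok):
    hsv=cv2.cvtColor(im,cv2.COLOR_BGR2HSV); d=P-ctr; r=np.linalg.norm(d,axis=-1)
    m=(ok&(r<70)&(r>25)&(abs(d@n)<4)&(hsv[...,1]<70)&(hsv[...,2]>150))
    q=P[m]; return len(q), ang(q.mean(0)) if len(q) else None
print('wrist now',marks(im,P,ok))
for k in('scene','top'):
    d=np.load(k+'.npz'); print(k,'start',marks(d['im'],d['P'],d['ok'])); i2,P2,o2=cloud(k); print(k,'now',marks(i2,P2,o2))
# w1 mark by ray: rebuild from w1 pose: camera fixed to tool
s=status.get_state(); T2=np.array(s['tool_rot']);p2=np.array(s['tcp_pos'])
T1=np.array([[-.801,.378,.464],[.507,.84,.192],[-.317,.39,-.865]]);p1=np.array([567,-165.3,257.4])
co=T2.T@(-R.T@t-p2); Rc=T2.T@R.T
for u,v in [(270,150),(276,162),(283,175)]:
    a=np.array([(u-c['cx'])/f,(v-c['cy'])/f]); r=np.hypot(*a); ray=T1@Rc@np.r_[np.sin(r)*a/r,np.cos(r)]
    o=T1@co+p1; print('w1',ang(o+ray*((ctr-o)@n/(ray@n))))
```

```text
now (np.float64(142.6), np.float64(51.1), np.float64(0.9))
now (np.float64(144.0), np.float64(60.8), np.float64(0.4))
now (np.float64(144.2), np.float64(72.1), np.float64(-1.9))
wrist now (585, (np.float64(105.0), np.float64(4.3), np.float64(1.0)))
scene start (0, None)
scene now (9, (np.float64(141.9), np.float64(60.1), np.float64(0.1)))
top start (2, (np.float64(-71.3), np.float64(27.1), np.float64(-1.6)))
top now (9, (np.float64(-23.2), np.float64(22.5), np.float64(0.8)))
w1 (np.float64(176.7), np.float64(70.8), np.float64(0.0))
w1 (np.float64(177.1), np.float64(60.6), np.float64(0.0))
w1 (np.float64(177.4), np.float64(49.4), np.float64(-0.0))
```

Everything agrees with the stop. The nut turned 115° (2.01 rad) relative to the wheel. After that the torque was limited by the brake at 0.37–0.39 N m, against 0.12 from thread drag alone. The nut and wheel then moved together for 33°. Since then the wheel has been back at its free height and still.

```bash
python3 -c "
from workcell import ticket
print(ticket.close_job())"
```

```text
the job is handed in; nothing more can be done
None
```

I tightened the wing nut until it would turn no further against the braked wheel, which I take to be its stop. Then I let go, left the wheel free and still, and handed the job in; no verdict came back. The nut turned 2.01 rad, so the 2.35 mark is inferred from the torque rise, not read directly.

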